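# Close the chalk jar snugly

## Robot

A 7-joint arm with a two-finger parallel gripper is mounted at the origin on the work surface. World frame = base frame: x ahead of the robot, y to its left, z up, the work surface at z = 0. Lengths are in m, angles in rad, forces in N, time in s.
With the tool pointing down it reaches from about 0.4 to 0.85 m from the base axis. Payload 4.5 kg.
Tool frame: the origin (TCP) lies between the finger pads; the fingertips stand 19 mm ahead of it and the grasp point (between the pads) is the TCP (r.tips_ahead is the distance from the TCP to the fingertips, in m); z points along the fingers, y is the line along which they close (so a half turn about z gives the same grasp; the last joint's range is limited). The gripper opens to 88 mm and grips with 3 to 60 N. Pads are 18 mm wide; open, the fingers measure 123 mm over their backs; the gripper's body (75 mm by 187 mm) begins 45 mm behind the grasp point.
Start: joints at [-1.186, 0.689, -0.195, 1.565, 0.157, 0.902, -0.215], TCP at [0.215, 0.587, 0.258] pointing down, gripper open.
Joint ranges: [-3.01, 3.01], [-0.46, 2.08], [-1.47, 1.51], [0.13, 2.56], [-1, 4.14], [0.04, 2.09], [-2.66, 2.66]. Speed limits (rad/s): [2.57, 2.57, 3.14, 3.14, 3.14, 3.14, 3.14].

## Interface

Orientations are given as a unit quaternion [x, y, z, w].
In Python, from plant import r, cams, models gives the robot as it stands. The module is installed in compiled form; this text tells all that it offers.
- The arm moves only by the tool jog_arm, never from a script. Its arguments are lists of equal length, an entry for each row: "turn": the turn, a rotation vector about the tool's x, y, z in rad, a list of three; "translation": the shift along the tool's x, y, z in m, a list of three; "grip": the closure, from 0 (fully open) to 1 (shut). In form: {"turn": [[ax, ay, az], ...], "translation": [[tx, ty, tz], ...], "grip": [grip, ...]}. A call has 1 to 20 rows; each row is the pose to reach, as a shift and turn from the pose commanded when the call began, along the tool's axes at that moment; what a row does not reach only later rows make up. A row lasts 1/8 s, in which the tool goes at most 62.5 mm and 10.7 degrees, less where a joint would pass 70% of its speed; a pose out of reach is approached as far as the arm can. A call with a gripper value outside its range is refused whole. The fingers move at their own pace and stop on an object; "force" is the grip in N (left out, the last holds). Time passes only in rows, so rows that repeat a pose let the fingers close. It gives the time, the measured TCP pose, the force, the opening and the grip force at its end, in the units of the state.
- r.get_state(): the state, without advancing time (a new reading comes with each control period).
- cams.snapshot(name): name is "scene" or "top"; returns the picture (480x640x3 uint8, red, green, blue); there is no depth.
- cams.camera_params(name): a dict with "fx", "fy", "cx", "cy" (pixels), "eye" and "orientation" of the camera in the world. Camera axes: x right, y up, looking along -z (the intrinsics and any distortion apply to the point x, -y, -z); pixel columns grow to the right and rows downward; lengths in m; the calibration is good to about 2 mm. A picture is of the moment at which its call begins. camera_params takes no time and is no camera call.
- r.finish_job(): hands the job in; it is judged then, once.
Trained networks look in the newest picture that a camera, given by its name, has taken for a name from the list of things; names that differ only in an ending like _2 or _b are one class to them, and where a whole thing is asked for, a point or a joint stands for the part that bears it (a point fixed in the world has none). Each returns a list of dicts, best first, with "p" (0 to 1); they miss things now and then, are a little off and sometimes report something else, mostly with a low value. They report only what shows in the picture. A call takes as long as a camera call.
- models.find_in(camera, name): "position" ([x, y, z] in m, in world coordinates, good to about 4 mm: the middle of the surface that is visible of it).
- models.masks_of(camera, name): "pixels" (480x640 bool, what is visible of it).
- models.place_of(camera, name): "position" ([x, y, z] in m, in world coordinates, good to about 4 mm: a listed point, or the origin of a listed thing).
The state is a dict: "clock": time; "q": joint angles; "qd": joint speeds; "joint_torque": joint torques, N m; "tool_pos": TCP position; "eef_rot": TCP orientation; "contact_force": force on the tool from outside, world axes, zero at the start; "moment": the same for the moment, N m; "opening": opening from 0.0 (shut) to 1.0 (fully open); "finger_force": force on a finger pad.
Only numpy, scipy, OpenCV 4.12 (cv2) and the standard library are available. Lean on these libraries where they do the work, as an engineer would, in place of code of your own. Each camera call takes 0.05 s, during which the arm holds its last target. There are 200 camera calls.

## Task

Swing the yellow rack arm away from over the chalk jar, round to its far stop, then screw the jar's red lid down clockwise until you feel it go snug, without overtightening it. Let go, and leave the rack arm swung aside and the dumbbell, cone, mug and collar where they stand.

Things in the scene. Friction and masses are not known exactly. Their poses are not given: they have to be found in the camera images.
- pivot (a point): centre of the vertical steel pin on which the rack arm turns, half-way up the arm's thickness, 178 mm above the shelf; the pin's head tops out at 210 mm. Its frame is that of the grey upright, fixed: z up; its -y axis is the arm's direction at joint value 0. The upright (44 x 40 mm) stands 18 mm towards +y from the pin.
- rack_arm (a joint): angle of the rack arm about the pin (rad), growing anticlockwise seen from above: 0 points along the upright's -y, over the jar; growing swings it away from the robot to a stop at 1.35. Starts at -0.2 to 0.25. Stays where it is left; 0.12 N m turns it.
- bar_end (a point): middle of the rubber end face of the rack arm, a yellow square bar 25 x 25 mm, 246 mm from the pin; its -y axis points outward along the arm. The bar's underside is 165 mm above the shelf, 45 mm above the lid: too low for a gripper to get at the lid under it.
- lid: red ribbed round screw lid, 52 mm across, 26 mm tall; origin at its centre on the jar's vertical axis (107 mm above the shelf, top at 120, underside at 94 mm). It stays on the jar and only turns about that axis, its height unchanged; clockwise from above closes it. Even thread drag of 0.12 N m; after 0.8 to 2.4 rad (differs each time, not visible) it meets the seal.
- jar_mid (a point): glass jar, fixed to the shelf by a steel ring 104 mm across and 18 mm tall: body 78 mm across, shoulder narrowing from 64 to 80 mm height, neck 46 mm across; the point is on its axis 40 mm above the shelf. A grip of 35 N across the lid turns it to snug without slipping.
- seal: springy seal hidden in the jar's neck, origin on the jar's axis 74 mm above the shelf. Once the lid meets it, torque rises 3 N m per rad (read while standing still, the drag may add or hide 0.12). Snug is 0.45 to 0.7 N m felt on the lid; 0.9 is overtight. The lid presses 16 mm off the axis: 10 N of press is 0.16 N m. Let go, the lid springs back by up to 0.25 rad and the drag holds it.
- mug_mid (a point): white mug, 80 mm across, 90 mm tall, bystander; the point is on its axis half-way up
- cone_mid (a point): black plastic cone, foot 100 mm square, 125 mm tall, bystander; the point is on its axis 60 mm up
- dumbbell_mid (a point): yellow vinyl dumbbell lying down, 124 mm long along its x, heads 61 mm across, bystander; the point is at its centre
- collar_mid (a point): chrome collar lying flat, 60 mm across, bore 29 mm, 28 mm tall, bystander; the point is at its centre

How it is judged:
By the outcome, as a careful person would: the job done as asked, in the order asked, and still so for the second after the job is handed in, with the robot touching nothing.
It also fails if it takes over 64 s, if anything falls off the work surface, if the arm or the gripper's body presses on something with over 40 N, if the wrist force passes 120 N, or if a joint passes its speed limit or range.

## Working session

There is one attempt and no reset: what is moved stays moved. The work goes in short steps, Python scripts to look and compute and a tool call to move; the robot and the scene stay as the last step left them, time stands still between calls to the robot, and variables do not carry over. Pictures are saved under pics/ and viewed, at most 10 in all, crops included, and the job is handed in when it is done.

Besides the shell and the picture viewer there is one more tool, called after "Request:" in YAML: its name, and indented under it one key for each argument. jog_arm: Moves the arm, as the interface text tells. Its arguments: {"type":"object","properties":{"turn":{"type":"array"},"translation":{"type":"array"},"grip":{"type":"array"},"force":{"type":"number"}},"required":["turn","translation","grip"]}

```bash
mkdir -p pics
python3 - <<'E'
from plant import r,cams,models
import cv2,numpy as np
for c in ["scene","top"]:
    im=cams.snapshot(c); cv2.imwrite(f"pics/{c}1.png",im[:,:,::-1])
    p=cams.camera_params(c); print(c,p)
    for n in ["pivot","bar_end","lid","jar_mid","mug_mid","cone_mid","dumbbell_mid","collar_mid"]:
        print(n,[(np.round(d["position"],3),round(d["p"],2)) for d in models.place_of(c,n)][:2])
s=r.get_state();print({k:np.round(v,3) for k,v in s.items()})
E
```

```text
scene {'fx': 451.6983401111457, 'fy': 451.6983401111457, 'cx': 326.4205645020137, 'cy': 237.4927539484117, 'eye': array([ 1.00989752, -0.05474077,  0.9090292 ]), 'orientation': array([0.2208196 , 0.18582112, 0.60833624, 0.73934853])}
pivot [(array([0.574, 0.186, 0.176]), 0.94)]
bar_end [(array([ 0.659, -0.048,  0.179]), 0.65)]
lid [(array([ 0.624, -0.001,  0.106]), 0.59)]
jar_mid [(array([ 0.621, -0.003,  0.045]), 0.91)]
mug_mid [(array([ 0.625, -0.266,  0.046]), 0.91)]
cone_mid [(array([ 0.449, -0.274,  0.058]), 0.74), (array([ 0.622, -0.002,  0.045]), 0.63)]
dumbbell_mid [(array([0.372, 0.338, 0.032]), 0.7)]
collar_mid [(array([ 0.674, -0.154,  0.012]), 0.71)]
top {'fx': 444.3819802633583, 'fy': 444.3819802633583, 'cx': 319.28175264712917, 'cy': 238.37182696337098, 'eye': array([0.40327371, 0.02558825, 0.96973387]), 'orientation': array([ 0.05835883, -0.05788068, -0.69920443,  0.71018114])}
pivot [(array([0.575, 0.189, 0.176]), 0.9)]
bar_end [(array([ 0.661, -0.046,  0.174]), 0.59)]
lid [(array([0.625, 0.   , 0.102]), 0.8)]
jar_mid [(array([ 0.623, -0.004,  0.041]), 0.97)]
mug_mid [(array([ 0.625, -0.269,  0.039]), 0.81), (array([0.575, 0.188, 0.179]), 0.34)]
cone_mid [(array([ 0.444, -0.274,  0.062]), 0.8)]
dumbbell_mid [(array([0.368, 0.336, 0.029]), 0.68)]
collar_mid [(array([ 0.673, -0.149,  0.016]), 0.59)]
{'clock': np.float64(0.9), 'q': array([-1.186,  0.689, -0.195,  1.565,  0.157,  0.902, -0.215]), 'qd': array([-0.001, -0.001,  0.001, -0.001, -0.001,  0.   ,  0.001]), 'joint_torque': array([-0.0000e+00, -5.2747e+01, -1.2670e+00, -1.5375e+01, -5.2000e-02,
       -1.0000e-03,  0.0000e+00]), 'tool_pos': array([0.215, 0.587, 0.258]), 'eef_rot': array([0.174, 0.985, 0.   , 0.   ]), 'contact_force': array([-0.796, -0.252,  0.127]), 'moment': array([ 0.01 , -0.027,  0.027]), 'finger_force': np.float64(0.0), 'opening': np.float64(1.0)}
```

View pics/scene1.png

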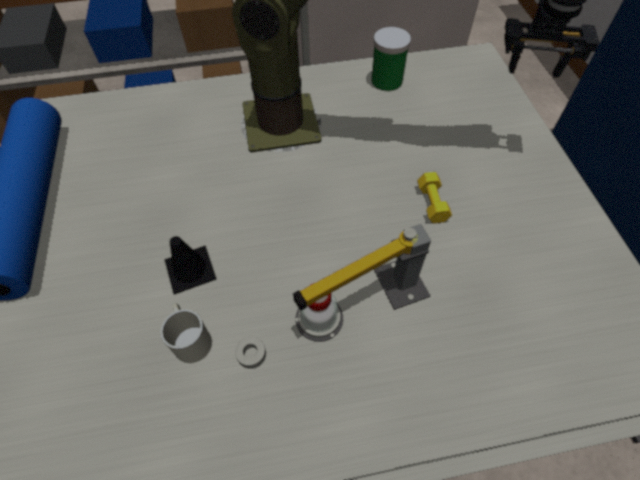

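View pics/top1.png

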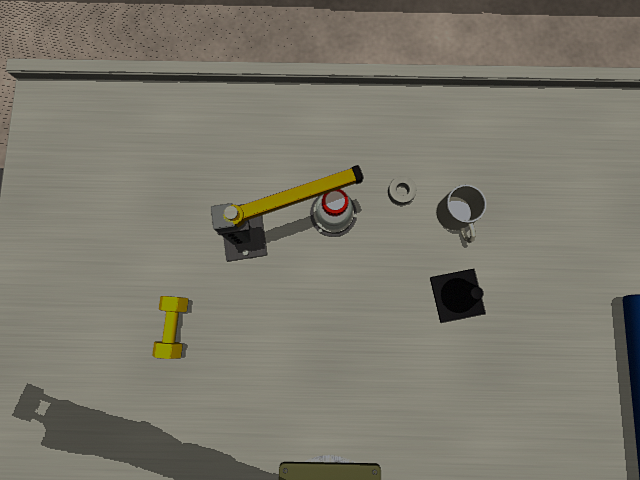

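The top view shows the bar from the pin at (232,213) to its end at (357,174). The lid is at (335,203), half under the bar. The network positions agree with the picture and with the given sizes.

```bash
cat > h.py <<'E'
from plant import r,cams,models
import numpy as np
from scipy.spatial.transform import Rotation as R
np.set_printoptions(suppress=True,precision=3)
PIV=np.array([.5745,.1875]); JAR=np.array([.623,-.002])
def rel(pos,p0,q0): return np.round(R.from_quat(q0).inv().apply(np.array(pos)-p0),3)
E
python3 - <<'E'
from h import *
s=r.get_state();p0=s["tool_pos"];q0=s["eef_rot"]
def w(th,d,z=.18,rad=.16):
    u=np.array([np.cos(th),np.sin(th)]);n=np.array([-u[1],u[0]]);return [*(PIV+rad*u-d*n),z]
a=np.deg2rad
print("jar dir",np.rad2deg(np.arctan2(*(JAR-PIV)[::-1])))
P=w(a(-70),.05)
print("pre",P,rel([*P[:2],.258],p0,q0).tolist(),rel(P,p0,q0).tolist())
for t in [-70,-64,-58,-52,-46,-40,-34,-28,-22,-16,-10,-6,-3,0,2,4]: print(t,np.round(w(a(t),.0315),3),rel(w(a(t),.0315),P,q0).tolist())
E
```

```text
jar dir -75.64406858141827
pre [np.float64(0.5822385918928116), np.float64(0.020048173507971213), 0.18] [-0.54, -0.406, -0.0] [-0.54, -0.406, 0.078]
-70 [0.6   0.026 0.18 ] [-0.014, 0.012, 0.0]
-64 [0.616 0.03  0.18 ] [-0.029, 0.021, 0.0]
-58 [0.633 0.035 0.18 ] [-0.042, 0.031, 0.0]
-52 [0.648 0.042 0.18 ] [-0.054, 0.043, 0.0]
-46 [0.663 0.051 0.18 ] [-0.065, 0.056, 0.0]
-40 [0.677 0.061 0.18 ] [-0.075, 0.071, 0.0]
-34 [0.69  0.072 0.18 ] [-0.083, 0.086, 0.0]
-28 [0.701 0.085 0.18 ] [-0.089, 0.101, 0.0]
-22 [0.711 0.098 0.18 ] [-0.094, 0.118, 0.0]
-16 [0.72  0.113 0.18 ] [-0.097, 0.135, 0.0]
-10 [0.727 0.129 0.18 ] [-0.098, 0.152, 0.0]
-6 [0.73  0.139 0.18 ] [-0.098, 0.163, 0.0]
-3 [0.733 0.148 0.18 ] [-0.097, 0.172, 0.0]
0 [0.734 0.156 0.18 ] [-0.096, 0.18, 0.0]
2 [0.736 0.162 0.18 ] [-0.095, 0.186, 0.0]
4 [0.736 0.167 0.18 ] [-0.094, 0.191, 0.0]
```

Request:
jog_arm:
  turn:
    - [0,0,0]
    - [0,0,0]
    - [0,0,0]
    - [0,0,0]
    - [0,0,0]
    - [0,0,0]
    - [0,0,0]
    - [0,0,0]
    - [0,0,0]
    - [0,0,0]
    - [0,0,0]
    - [0,0,0]
    - [0,0,0]
    - [0,0,0]
    - [0,0,0]
    - [0,0,0]
    - [0,0,0]
    - [0,0,0]
    - [0,0,0]
    - [0,0,0]
  translation:
    - [-0.045,-0.034,0]
    - [-0.09,-0.068,0]
    - [-0.135,-0.102,0]
    - [-0.18,-0.135,0]
    - [-0.225,-0.169,0]
    - [-0.27,-0.203,0]
    - [-0.315,-0.237,0]
    - [-0.36,-0.271,0]
    - [-0.405,-0.305,0]
    - [-0.45,-0.338,0]
    - [-0.495,-0.372,0]
    - [-0.54,-0.406,0]
    - [-0.54,-0.406,0]
    - [-0.54,-0.406,0]
    - [-0.54,-0.406,0]
    - [-0.54,-0.406,0.03]
    - [-0.54,-0.406,0.06]
    - [-0.54,-0.406,0.078]
    - [-0.54,-0.406,0.078]
    - [-0.54,-0.406,0.078]
  grip: [1,1,1,1,1,1,1,1,1,1,1,1,1,1,1,1,1,1,1,1]

```text
clock: 3.4
tool_pos: [0.5827, 0.0211, 0.1806]
eef_rot: [0.174, 0.985, 0.0, 0.001]
contact_force: [0.0, -0.3, -0.0]
opening: 0.007
finger_force: 0.0
```

Request:
jog_arm:
  turn:
    - [0,0,0]
    - [0,0,0]
    - [0,0,0]
    - [0,0,0]
    - [0,0,0]
    - [0,0,0]
    - [0,0,0]
    - [0,0,0]
    - [0,0,0]
    - [0,0,0]
    - [0,0,0]
    - [0,0,0]
    - [0,0,0]
    - [0,0,0]
  translation:
    - [-0.007,0.006,0]
    - [-0.014,0.012,0]
    - [-0.029,0.021,0]
    - [-0.042,0.031,0]
    - [-0.054,0.043,0]
    - [-0.065,0.056,0]
    - [-0.075,0.071,0]
    - [-0.083,0.086,0]
    - [-0.089,0.101,0]
    - [-0.094,0.118,0]
    - [-0.097,0.135,0]
    - [-0.098,0.152,0]
    - [-0.098,0.158,0]
    - [-0.098,0.158,0]
  grip: [1,1,1,1,1,1,1,1,1,1,1,1,1,1]

```text
clock: 5.15
tool_pos: [0.7289, 0.1357, 0.1798]
eef_rot: [0.174, 0.985, 0.0, 0.0]
contact_force: [0.5, 0.5, 0.3]
opening: 0.004
finger_force: 0.0
```

Run:
```python
from h import *
import cv2
for c in ["top"]:
    im=cams.snapshot(c); cv2.imwrite(f"pics/{c}2.png",im[:,:,::-1])
    for n in ["bar_end","lid","jar_mid"]: print(n,[(np.round(d["position"],3),round(d["p"],2)) for d in models.place_of(c,n)][:2])
print(r.get_state())
```

```text
bar_end []
lid [(array([ 0.624, -0.271,  0.04 ]), 0.72)]
jar_mid []
{'clock': 5.35, 'q': array([-0.143,  0.943, -0.231,  1.222,  0.222,  1.001,  0.817]), 'qd': array([ 0.001,  0.001, -0.002,  0.001,  0.002, -0.   , -0.002]), 'joint_torque': array([ -0.293, -63.841,  -2.027, -16.238,  -0.035,   0.061,   0.   ]), 'tool_pos': array([0.729, 0.134, 0.18 ]), 'eef_rot': array([ 0.175,  0.985, -0.   ,  0.   ]), 'contact_force': array([ 0.207,  0.14 , -0.065]), 'moment': array([-0.024, -0.008, -0.012]), 'finger_force': 0.0, 'opening': 0.007013930625170513}
```

View pics/top2.png

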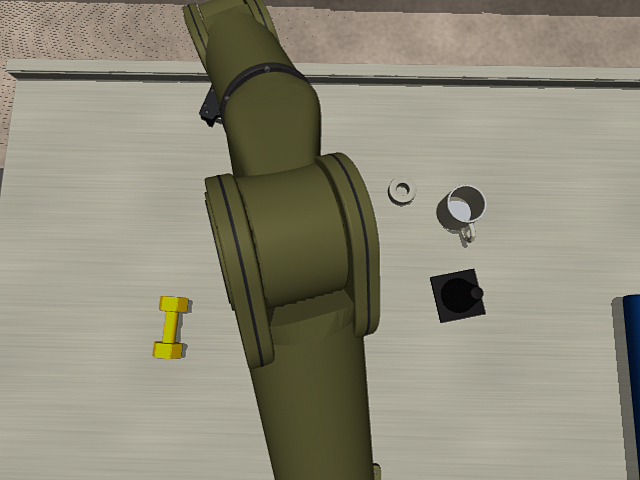

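The arm hides the bar in the top view, so I'm pushing on slowly by feel.

Request:
jog_arm:
  turn:
    - [0,0,0]
    - [0,0,0]
    - [0,0,0]
    - [0,0,0]
    - [0,0,0]
    - [0,0,0]
  translation:
    - [0,0.005,0]
    - [0,0.009,0]
    - [0.001,0.013,0]
    - [0.001,0.017,0]
    - [0.002,0.02,0]
    - [0.002,0.02,0]
  grip: [1,1,1,1,1,1]

```text
clock: 6.1
tool_pos: [0.7322, 0.1462, 0.1796]
eef_rot: [0.176, 0.984, -0.007, -0.002]
contact_force: [-7.9, -13.6, 7.5]
opening: 0.004
finger_force: 6.7
```

Request:
jog_arm:
  turn:
    - [0,0,0]
    - [0,0,0]
    - [0,0,0]
    - [0,0,0]
  translation:
    - [0,0.002,0]
    - [0,0.004,0]
    - [0.001,0.006,0]
    - [0.001,0.006,0]
  grip: [1,1,1,1]

```text
clock: 6.6
tool_pos: [0.7322, 0.1465, 0.1796]
eef_rot: [0.178, 0.984, -0.011, -0.003]
contact_force: [-12.9, -21.3, 11.9]
opening: 0.005
finger_force: 11.0
```

It is blocked at y≈0.146, a bit earlier than predicted. I'm easing off and looking.

Request:
jog_arm:
  turn:
    - [0,0,0]
    - [0,0,0]
  translation:
    - [0,-0.01,0]
    - [0,-0.014,0]
  grip: [1,1]

```text
clock: 6.85
tool_pos: [0.7308, 0.1457, 0.18]
eef_rot: [0.175, 0.985, -0.0, 0.001]
contact_force: [0.8, -1.9, 0.4]
opening: 0.005
finger_force: 0.8
```

Run:
```python
from h import *
import cv2
im=cams.snapshot("scene"); cv2.imwrite("pics/scene2.png",cv2.resize(im[150:400,200:520,::-1],None,fx=2.4,fy=2.4))
for n in ["bar_end","pivot","lid"]: print(n,[(np.round(d["position"],3),round(d["p"],2)) for d in models.place_of("scene",n)][:2])
s=r.get_state();print(s["tool_pos"],s["contact_force"])
```

```text
bar_end [(array([0.821, 0.172, 0.18 ]), 0.68)]
pivot [(array([0.574, 0.185, 0.178]), 0.94)]
lid [(array([0.624, 0.001, 0.106]), 0.77)]
[0.731 0.146 0.18 ] [ 1.819 -6.128  1.619]
```

View pics/scene2.png

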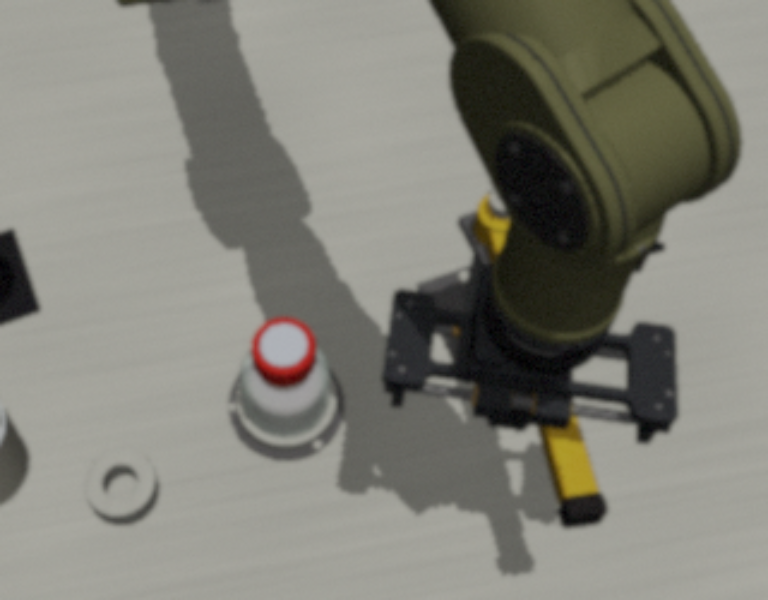

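Run:
```python
import cv2
im=cv2.imread("pics/top1.png"); cv2.imwrite("pics/crop.png",cv2.resize(im[190:275,200:285],None,fx=7,fy=7,interpolation=cv2.INTER_CUBIC))
```

```text
(no output)
```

View pics/crop.png

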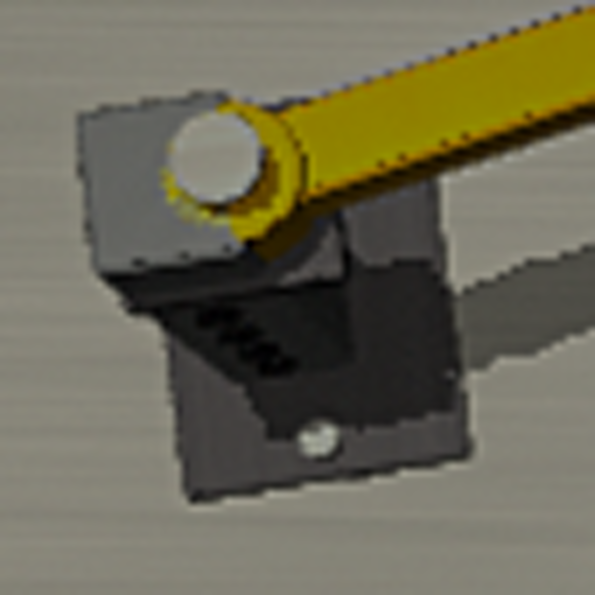

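The upright's yaw puts −y at about −81.4°, so the stop is at about −4°. The measured bar direction of −3.3°, with firm resistance, means the bar is at its stop. I'm withdrawing to above the lid and opening.

Request:
jog_arm:
  turn:
    - [0,0,0]
    - [0,0,0]
    - [0,0,0]
    - [0,0,0]
    - [0,0,0]
    - [0,0,0]
    - [0,0,0]
    - [0,0,0]
    - [0,0,0]
  translation:
    - [-0.007,-0.02,0]
    - [-0.017,-0.045,0]
    - [-0.027,-0.075,0]
    - [0,-0.11,0]
    - [0.025,-0.145,0]
    - [0.049,-0.176,0]
    - [0.049,-0.176,0]
    - [0.049,-0.176,0]
    - [0.049,-0.176,0]
  grip: [1,1,1,0,0,0,0,0,0]

```text
clock: 8.18
tool_pos: [0.6247, 0.0002, 0.1798]
eef_rot: [0.174, 0.985, 0.001, 0.001]
contact_force: [-0.1, 0.3, 0.3]
opening: 0.664
finger_force: 0.0
```

Run:
```python
from h import *
import cv2
im=cams.snapshot("scene"); cv2.imwrite("pics/scene3.png",cv2.resize(im[180:400,220:520,::-1],None,fx=2.6,fy=2.6))
for n in ["bar_end","lid","jar_mid"]: print(n,[(np.round(d["position"],3),round(d["p"],2)) for d in models.place_of("scene",n)][:2])
s=r.get_state();print(s["tool_pos"],s["contact_force"],s["moment"],s["q"],s["opening"])
print(rel([.6235,-.001,.109],s["tool_pos"],s["eef_rot"]))
```

```text
bar_end [(array([0.819, 0.172, 0.178]), 0.79)]
lid [(array([0.625, 0.003, 0.108]), 0.81), (array([0.372, 0.335, 0.028]), 0.62)]
jar_mid [(array([ 0.624, -0.001,  0.045]), 0.81), (array([ 0.627, -0.265,  0.048]), 0.62)]
[ 0.624 -0.001  0.18 ] [-0.224  0.257 -0.811] [ 0.06  -0.003 -0.096] [ 0.063  0.788 -0.246  1.639  0.257  0.746  0.918] 0.8433131538990556
[ 0.    -0.001  0.071]
```

View pics/scene3.png

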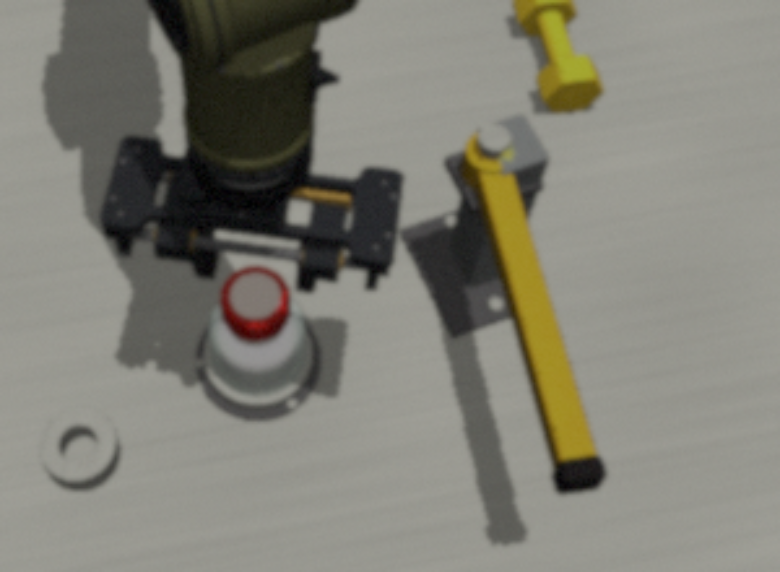

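The bar is well aside along +x and the lid is clear. I'm descending and gripping.

Request:
jog_arm:
  turn:
    - [0,0,0]
    - [0,0,0]
    - [0,0,0]
    - [0,0,0]
  translation:
    - [0,0,0.025]
    - [0,0,0.05]
    - [0,0,0.071]
    - [0,0,0.071]
  grip: [0,0,0,0]

```text
clock: 8.88
tool_pos: [0.6225, -0.0011, 0.1072]
eef_rot: [0.174, 0.985, -0.0, -0.002]
contact_force: [0.2, -0.2, -1.0]
opening: 1.0
finger_force: 0.0
```

```bash
cat > st.py <<'E'
from h import *
s=r.get_state();m=[s["moment"]]
for _ in range(0): pass
print(s["clock"],s["tool_pos"],"F",s["contact_force"],"M",s["moment"],"q7",s["q"][6],"t7",s["joint_torque"][6],s["opening"],s["finger_force"],"yaw",R.from_quat(s["eef_rot"]).apply([1,0,0]))
E
python3 st.py
```

```text
8.875 [ 0.623 -0.001  0.107] F [ 0.188 -0.241 -1.025] M [ 0.013 -0.007 -0.005] q7 0.8880343155557165 t7 -0.030001115519553423 1.0004151525019869 0.0 yaw [-0.939  0.343  0.003]
```

Request:
jog_arm:
  turn:
    - [0,0,0]
    - [0,0,0]
    - [0,0,0]
    - [0,0,0]
    - [0,0,0]
    - [0,0,0]
  translation:
    - [0,0,0]
    - [0,0,0]
    - [0,0,0]
    - [0,0,0]
    - [0,0,0]
    - [0,0,0]
  grip: [1,1,1,1,1,1]
  force: 38

```text
clock: 9.62
tool_pos: [0.6235, -0.002, 0.1091]
eef_rot: [0.175, 0.985, -0.0, 0.0]
contact_force: [-1.8, -2.1, 5.1]
opening: 0.584
finger_force: 38.0
```

```bash
python3 st.py
```

```text
9.625 [ 0.624 -0.002  0.109] F [-1.815 -2.051  5.079] M [-0.571  0.349  0.123] q7 0.8880428511667207 t7 -0.11451534228399396 0.5836708430066845 37.994741443544626 yaw [-0.939  0.344 -0.   ]
```

Request:
jog_arm:
  turn:
    - [0,0,0.1]
    - [0,0,0.2]
    - [0,0,0.3]
    - [0,0,0.4]
    - [0,0,0.5]
    - [0,0,0.6]
    - [0,0,0.6]
  translation:
    - [0,0,0]
    - [0,0,0]
    - [0,0,0]
    - [0,0,0]
    - [0,0,0]
    - [0,0,0]
    - [0,0,0]
  grip: [1,1,1,1,1,1,1]

```text
clock: 10.5
tool_pos: [0.6228, -0.003, 0.1091]
eef_rot: [0.459, 0.889, -0.001, -0.0]
contact_force: [-3.0, -3.2, 5.7]
opening: 0.584
finger_force: 38.0
```

```bash
python3 st.py
```

```text
10.5 [ 0.623 -0.003  0.109] F [-2.977 -3.234  5.672] M [-0.811  0.559 -0.095] q7 0.4746450258354296 t7 -0.04838290857151151 0.5842577148389537 37.99575246870518 yaw [-0.579  0.815 -0.001]
```

Request:
jog_arm:
  turn:
    - [0,0,0.05]
    - [0,0,0.1]
    - [0,0,0.15]
    - [0,0,0.15]
  translation:
    - [0,0,0]
    - [0,0,0]
    - [0,0,0]
    - [0,0,0]
  grip: [1,1,1,1]

```text
clock: 11.0
tool_pos: [0.6226, -0.0032, 0.1091]
eef_rot: [0.524, 0.852, -0.001, -0.0]
contact_force: [-4.8, -3.8, 7.8]
opening: 0.578
finger_force: 38.0
```

```bash
python3 st.py
```

```text
11.0 [ 0.623 -0.003  0.109] F [-4.752 -3.848  7.806] M [-0.813  0.768 -0.101] q7 0.3738637136630765 t7 0.044050285359844565 0.5780770397233032 37.99541037529707 yaw [-0.451  0.893 -0.001]
```

Request:
jog_arm:
  turn:
    - [0,0,0.05]
    - [0,0,0.1]
    - [0,0,0.15]
  translation:
    - [-0.001,-0.002,-0.001]
    - [-0.001,-0.002,-0.001]
    - [-0.001,-0.002,-0.001]
  grip: [1,1,1]

```text
clock: 11.38
tool_pos: [0.6222, -0.0033, 0.1092]
eef_rot: [0.587, 0.81, -0.0, 0.0]
contact_force: [2.3, -2.0, -5.0]
opening: 0.575
finger_force: 38.0
```

```bash
python3 st.py
```

```text
11.375 [ 0.622 -0.003  0.109] F [ 2.29  -2.023 -4.955] M [-0.58  -0.184  0.108] q7 0.27390061350392764 t7 0.13758525252342224 0.5750350505058216 37.99842048436403 yaw [-0.312  0.95  -0.   ]
```

Request:
jog_arm:
  turn:
    - [0,0,0.05]
    - [0,0,0.1]
  translation:
    - [0,0,0]
    - [0,0,0]
  grip: [1,1]

```text
clock: 11.62
tool_pos: [0.622, -0.0034, 0.1092]
eef_rot: [0.627, 0.779, -0.0, -0.0]
contact_force: [2.3, -2.3, -8.1]
opening: 0.576
finger_force: 38.0
```

```bash
python3 st.py
```

```text
11.625 [ 0.622 -0.003  0.109] F [ 2.319 -2.342 -8.129] M [-0.727 -0.307  0.138] q7 0.20701301013338355 t7 0.13689768500626087 0.5764752870366001 37.99992190673947 yaw [-0.215  0.977 -0.   ]
```

Request:
jog_arm:
  turn:
    - [0,0,0.05]
    - [0,0,0.1]
    - [0,0,0.15]
  translation:
    - [0,0,0.0005]
    - [0,0,0.0005]
    - [0,0,0.0005]
  grip: [1,1,1]

```text
clock: 12.0
tool_pos: [0.6217, -0.0034, 0.1092]
eef_rot: [0.683, 0.73, -0.0, -0.0]
contact_force: [0.2, -3.6, -4.2]
opening: 0.581
finger_force: 38.0
```

```bash
python3 st.py
```

```text
12.0 [ 0.622 -0.003  0.109] F [ 0.195 -3.639 -4.238] M [-0.806  0.154  0.122] q7 0.10699498184899968 t7 0.13262656051665545 0.581006155174075 37.9988095164299 yaw [-0.066  0.998 -0.   ]
```

Request:
jog_arm:
  turn:
    - [0,0,0.05]
    - [0,0,0.1]
    - [0,0,0.15]
  translation:
    - [0,0,0]
    - [0,0,0]
    - [0,0,0]
  grip: [1,1,1]

```text
clock: 12.38
tool_pos: [0.6215, -0.0033, 0.1092]
eef_rot: [0.736, 0.677, -0.001, -0.0]
contact_force: [-2.2, -4.2, -1.3]
opening: 0.58
finger_force: 38.0
```

```bash
python3 st.py
```

```text
12.375 [ 0.621 -0.003  0.109] F [-2.243 -4.155 -1.334] M [-0.979  0.652  0.154] q7 0.006964695037023336 t7 0.12903706636279821 0.579800260642628 37.998339738696814 yaw [ 0.083  0.997 -0.   ]
```

Request:
jog_arm:
  turn:
    - [0,0,0.05]
    - [0,0,0.1]
    - [0,0,0.15]
  translation:
    - [-0.001,0,0]
    - [-0.001,0,0]
    - [-0.001,0,0]
  grip: [1,1,1]

```text
clock: 12.75
tool_pos: [0.6212, -0.0034, 0.1091]
eef_rot: [0.784, 0.62, -0.0, -0.001]
contact_force: [-4.7, -1.8, 0.4]
opening: 0.578
finger_force: 38.0
```

```bash
python3 st.py
```

```text
12.75 [ 0.621 -0.003  0.109] F [-4.719 -1.834  0.42 ] M [-0.434  1.16   0.163] q7 -0.09185001651635531 t7 0.12525199446827173 0.5783444350200033 37.99800328910351 yaw [0.231 0.973 0.001]
```

Request:
jog_arm:
  turn:
    - [0,0,0.05]
    - [0,0,0.1]
    - [0,0,0.15]
  translation:
    - [0,-0.001,0]
    - [0,-0.001,0]
    - [0,-0.001,0]
  grip: [1,1,1]

```text
clock: 13.12
tool_pos: [0.6208, -0.0033, 0.1092]
eef_rot: [0.829, 0.56, -0.0, -0.001]
contact_force: [-4.4, -0.9, 0.5]
opening: 0.579
finger_force: 38.0
```

```bash
python3 st.py
```

```text
13.125 [ 0.621 -0.003  0.109] F [-4.439 -0.946  0.536] M [-0.25   1.02   0.097] q7 -0.19225399810777663 t7 0.12760553508996964 0.5788346746197036 37.99699807539582 yaw [0.374 0.928 0.   ]
```

Request:
jog_arm:
  turn:
    - [0,0,0.05]
    - [0,0,0.1]
    - [0,0,0.15]
  translation:
    - [0,-0.001,0]
    - [0,-0.001,0]
    - [0,-0.001,0]
  grip: [1,1,1]

```text
clock: 13.5
tool_pos: [0.6205, -0.0032, 0.1092]
eef_rot: [0.868, 0.496, 0.0, 0.0]
contact_force: [-2.4, -0.7, -1.6]
opening: 0.579
finger_force: 38.0
```

```bash
python3 st.py
```

```text
13.5 [ 0.621 -0.003  0.109] F [-2.361 -0.736 -1.558] M [-0.191  0.598  0.199] q7 -0.29310456299327253 t7 0.1337241567671299 0.5791909402972452 37.996940407902 yaw [0.508 0.861 0.001]
```

Request:
jog_arm:
  turn:
    - [0,0,0.05]
    - [0,0,0.1]
  translation:
    - [0,0,0]
    - [0,0,0]
  grip: [1,1]

```text
clock: 13.75
tool_pos: [0.6204, -0.0031, 0.1092]
eef_rot: [0.892, 0.452, 0.0, -0.0]
contact_force: [-1.4, -0.1, -2.9]
opening: 0.578
finger_force: 38.0
```

```bash
python3 st.py
```

```text
13.75 [ 0.62  -0.003  0.109] F [-1.413 -0.069 -2.859] M [-0.011  0.572  0.121] q7 -0.3606132936962544 t7 0.134920421987772 0.5780908576628081 37.99724159762263 yaw [0.592 0.806 0.001]
```

Request:
jog_arm:
  turn:
    - [0,0,0.05]
    - [0,0,0.1]
    - [0,0,0.15]
  translation:
    - [0,0,0]
    - [0,0,0]
    - [0,0,0]
  grip: [1,1,1]

```text
clock: 14.12
tool_pos: [0.6201, -0.0029, 0.1092]
eef_rot: [0.923, 0.384, 0.0, -0.0]
contact_force: [-2.2, 2.0, -2.6]
opening: 0.576
finger_force: 38.0
```

```bash
python3 st.py
```

```text
14.125 [ 0.62  -0.003  0.109] F [-2.203  2.038 -2.561] M [0.255 0.616 0.119] q7 -0.46251815993011913 t7 0.13528370764106512 0.5757627551070739 37.997713666409254 yaw [0.705 0.709 0.   ]
```

Request:
jog_arm:
  turn:
    - [0,0,0.05]
    - [0,0,0.1]
    - [0,0,0.15]
  translation:
    - [0,0,0]
    - [0,0,0]
    - [0,0,0]
  grip: [1,1,1]

```text
clock: 14.5
tool_pos: [0.62, -0.0027, 0.1092]
eef_rot: [0.95, 0.314, -0.0, -0.001]
contact_force: [-2.9, 4.0, -0.7]
opening: 0.583
finger_force: 38.0
```

```bash
python3 st.py
```

```text
14.5 [ 0.62  -0.003  0.109] F [-2.854  4.    -0.749] M [0.499 0.771 0.224] q7 -0.5653192116618014 t7 0.06207233062013984 0.583294106259088 38.0011142604053 yaw [0.803 0.596 0.   ]
```

Request:
jog_arm:
  turn:
    - [0,0,0.04]
    - [0,0,0.08]
  translation:
    - [0,0,0]
    - [0,0,0]
  grip: [1,1]

```text
clock: 14.75
tool_pos: [0.6199, -0.0026, 0.1092]
eef_rot: [0.961, 0.276, -0.0, -0.001]
contact_force: [-4.3, 4.1, -0.3]
opening: 0.579
finger_force: 38.0
```

```bash
python3 st.py
```

```text
14.75 [ 0.62  -0.003  0.109] F [-4.34   4.059 -0.263] M [0.602 0.769 0.413] q7 -0.6199071658509456 t7 -0.1300093112513423 0.5790078245133067 38.01068678498268 yaw [ 0.848  0.531 -0.   ]
```

Seal met. I'm going on in small steps.

Request:
jog_arm:
  turn:
    - [0,0,0.02]
    - [0,0,0.04]
  translation:
    - [0,0,0]
    - [0,0,0]
  grip: [1,1]

```text
clock: 15.0
tool_pos: [0.6199, -0.0026, 0.1092]
eef_rot: [0.966, 0.257, -0.0, -0.001]
contact_force: [-3.6, 3.5, -0.8]
opening: 0.581
finger_force: 38.0
```

```bash
python3 st.py
```

```text
15.0 [ 0.62  -0.003  0.109] F [-3.618  3.543 -0.765] M [0.502 0.755 0.415] q7 -0.6471466806147914 t7 -0.30281491577625275 0.5813502400768352 38.016992043703794 yaw [ 0.868  0.497 -0.   ]
```

```bash
cat > avg.py <<'E'
from h import *
M=[];T=[];Q=[]
for _ in range(8):
    cams.snapshot("top"); s=r.get_state(); M.append(s["moment"][2]);T.append(s["joint_torque"][6]);Q.append(s["q"][6])
print("Mz",np.array(M),np.mean(M),"t7",np.mean(T),"q7",np.mean(Q),s["clock"],s["contact_force"],"yaw",np.arctan2(*R.from_quat(s["eef_rot"]).apply([1,0,0])[1::-1]))
E
python3 avg.py
```

```text
Mz [0.358 0.222 0.282 0.316 0.267 0.287 0.249 0.238] 0.2774430787848906 t7 -0.28292698902077973 q7 -0.647090475204228 15.4 [-3.113  2.848 -0.453] yaw 0.5206334307938051
```

Request:
jog_arm:
  turn:
    - [0,0,0.02]
    - [0,0,0.04]
  translation:
    - [0,0,0]
    - [0,0,0]
  grip: [1,1]

```text
clock: 15.65
tool_pos: [0.6198, -0.0025, 0.1092]
eef_rot: [0.971, 0.238, -0.0, -0.001]
contact_force: [-4.3, 4.6, -0.3]
opening: 0.579
finger_force: 38.0
```

```bash
python3 st.py; python3 avg.py
```

```text
15.65 [ 0.62  -0.003  0.109] F [-4.252  4.563 -0.31 ] M [0.43  0.765 0.513] q7 -0.6748864305840606 t7 -0.378595981746912 0.5786892561341319 38.02531108260155 yaw [ 0.887  0.463 -0.   ]
Mz [0.343 0.345 0.307 0.343 0.325 0.271 0.378 0.325] 0.3294518819371103 t7 -0.3586678218562156 q7 -0.6748367943387884 16.05 [-4.569  3.942  0.58 ] yaw 0.4810301881102633
```

Request:
jog_arm:
  turn:
    - [0,0,0.02]
    - [0,0,0.04]
  translation:
    - [0,0,0]
    - [0,0,0]
  grip: [1,1]

```text
clock: 16.3
tool_pos: [0.6198, -0.0025, 0.1092]
eef_rot: [0.976, 0.219, -0.0, -0.001]
contact_force: [-4.4, 5.4, -0.7]
opening: 0.578
finger_force: 38.0
```

```bash
python3 st.py; python3 avg.py
```

```text
16.3 [ 0.62  -0.002  0.109] F [-4.406  5.405 -0.656] M [0.391 0.795 0.579] q7 -0.7026869049455202 t7 -0.45675977133214474 0.5775211291990541 38.03499123081565 yaw [ 0.904  0.427 -0.   ]
Mz [0.473 0.424 0.392 0.41  0.394 0.418 0.452 0.43 ] 0.42415904773356555 t7 -0.4371086857281625 q7 -0.7026445479304331 16.7 [-4.197  4.485  0.198] yaw 0.4415189009862144
```

Request:
jog_arm:
  turn:
    - [0,0,0.015]
    - [0,0,0.03]
  translation:
    - [0,0,0]
    - [0,0,0]
  grip: [1,1]

```text
clock: 16.95
tool_pos: [0.6198, -0.0024, 0.1092]
eef_rot: [0.979, 0.205, -0.0, -0.001]
contact_force: [-4.3, 5.1, 0.1]
opening: 0.579
finger_force: 38.0
```

```bash
python3 st.py; python3 avg.py
```

```text
16.95 [ 0.62  -0.002  0.109] F [-4.265  5.064  0.085] M [0.296 0.782 0.64 ] q7 -0.7235244539190373 t7 -0.5407104827463627 0.5786486344796733 38.042736668139696 yaw [ 0.916  0.4   -0.   ]
Mz [0.538 0.518 0.523 0.498 0.541 0.474 0.478 0.499] 0.5086579015077919 t7 -0.5181263107806444 q7 -0.7235205459590994 17.35 [-4.764  3.869  0.589] yaw 0.4119836880125203
```

The lid is snug, at 0.51 N m standing and 0.64 moving. I'm releasing and lifting away.

Request:
jog_arm:
  turn:
    - [0,0,0]
    - [0,0,0]
    - [0,0,0]
    - [0,0,0]
    - [0,0,0]
    - [0,0,0]
    - [0,0,0]
    - [0,0,0]
    - [0,0,0]
    - [0,0,0]
    - [0,0,0]
  translation:
    - [0,0,0]
    - [0,0,0]
    - [0,0,0]
    - [0,0,0]
    - [0,0,-0.02]
    - [0,0,-0.05]
    - [0,0,-0.09]
    - [0,0,-0.13]
    - [0,0,-0.15]
    - [0,0,-0.15]
    - [0,0,-0.15]
  grip: [0,0,0,0,0,0,0,0,0,0,0]

```text
clock: 18.73
tool_pos: [0.6197, -0.0033, 0.2588]
eef_rot: [0.979, 0.204, -0.0, -0.0]
contact_force: [-0.4, 1.3, -0.6]
opening: 0.999
finger_force: 0.0
```

```bash
python3 - <<'E'
from h import *
import cv2
im=cams.snapshot("scene"); cv2.imwrite("pics/scene4.png",im[:,:,::-1])
for n in ["bar_end","lid","mug_mid","cone_mid","dumbbell_mid","collar_mid"]: print(n,[(np.round(d["position"],3),round(d["p"],2)) for d in models.place_of("scene",n)][:1])
E
python3 st.py
```

```text
bar_end [(array([0.82 , 0.173, 0.176]), 0.67)]
lid [(array([0.624, 0.002, 0.11 ]), 0.94)]
mug_mid [(array([ 0.629, -0.268,  0.048]), 0.78)]
cone_mid [(array([ 0.444, -0.272,  0.061]), 0.85)]
dumbbell_mid [(array([0.367, 0.336, 0.03 ]), 0.7)]
collar_mid [(array([ 0.678, -0.154,  0.012]), 0.66)]
19.075 [ 0.62  -0.004  0.259] F [0.5   0.778 0.376] M [-0.037  0.177 -0.014] q7 -0.8208944903452576 t7 0.00023071799660101533 0.9957512366683907 0.0 yaw [ 0.917  0.399 -0.001]
```

View pics/scene4.png

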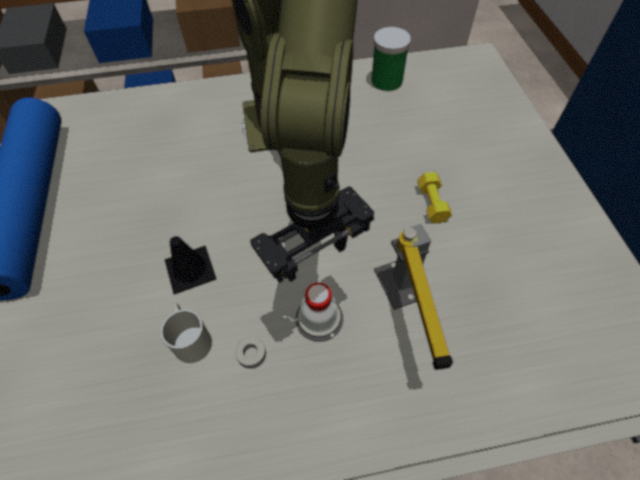

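The bar is swung aside (end at (443,361)), the lid (319,296) is clear of the gripper, and the bystanders have not moved.

```bash
python3 -c "
from plant import r
print(r.finish_job())"
```

```text
the job is handed in; nothing more can be done
None
```

I swung the rack arm to its far stop, screwed the lid down to snug (about 0.51 N m standing still, 0.64 N m while turning), let go, left the other items unmoved, and handed the job in at about 19 s; the hand-in gave no verdict.

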